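# Pack the mixed fermented-tofu jars into their colour-coded carriers

### The arm

A 6-joint arm with a two-finger parallel gripper is mounted at the origin on the work surface. World frame = base frame: x ahead of the robot, y to its left, z up, the work surface at z = 0. Lengths are in mm, angles in degrees, forces in N, time in s.
With the tool pointing down it reaches from about 350 to 850 mm from the base axis. Payload 8.1 kg.
Tool frame: the origin (TCP) lies midway between the tips of the shut fingers; the grasp point (between the pads) lies 19 mm behind it; x points along the fingers, y is the direction in which the jaws open and shut, and the axes are right-handed (so a half turn about x gives the same grasp; the last joint's range is limited). The gripper opens to 85 mm and grips with 20 to 120 N. Pads are 22 mm wide; open, the fingers measure 114 mm over their backs; the gripper's body (76 mm by 85 mm) begins 54 mm behind the grasp point. The pads swing forward as they close: fully open they stand 13 mm farther back than shut.
Start: joints at [72.227, 7.471, 85.268, -0, 87.261, -4.893], TCP at [133.724, 584.913, 231.292] pointing down, gripper open.
Joint ranges: [-169.43, 169.43], [-51.17, 129.36], [1.28, 143.12], [-76.62, 256.62], [0, 156.53], [-152.29, 152.29]. Speed limits (degrees/s): [136.94, 136.94, 159.86, 180, 180, 180].

### API

Orientations are given as [roll, pitch, yaw] about the fixed x, y, z axes, in that order (R = Rz(yaw) Ry(pitch) Rx(roll)).
In Python, from bench import r gives the robot as it stands.
- The arm moves only by the tool move_arm, never from a script. Its argument "deltas" is a list of rows, each a list of 2 entries, a list of its own where there are three numbers: the shift along the tool's x, y, z in mm, then the turn about the tool's x in degrees. A call has 1 to 12 rows; each row is the pose to reach, as a shift and turn from the pose measured when the call began, along the tool's axes at that moment; what a row does not reach only later rows make up. A row lasts 1/8 s, in which the tool goes at most 62.5 mm and 10.7 degrees, less where a joint would pass 70% of its speed; a pose out of reach is approached as far as the arm can. A call with a gripper value outside its range is refused whole. "jaw" is the opening, from -1 (shut) to 1 (fully open), set as the call begins (left out, the last holds). The fingers move at their own pace and stop on an object; "squeeze" is the grip in N (left out, the last holds). Time passes only in rows, so rows that repeat a pose let the fingers close. It gives the time, the measured TCP pose, the force and the opening at its end, in the units of the state.
- r.sense(): the state, without advancing time (a new reading comes with each control period).
- r.snapshot(name): name is "side" or "top"; returns (picture, depth): 384x512x3 uint8, red, green, blue; 384x512 float32, mm along the optical axis (not along the pixel's ray), 0 where there is no reading.
- r.get_calibration(name): a dict with "fovy" (degrees; the focal length in pixels is half the picture's height over the tangent of half this angle, whatever the lens; pixels are square), "cx", "cy" (the principal point, pixels), "position" and "attitude" of the camera in the world. Camera axes: x right, y down, z forward; pixel columns grow to the right and rows downward; lengths in mm; the calibration is good to about 2 mm. A picture is of the moment at which its call begins. get_calibration takes no time and is no camera call.
- r.hand_in(): hands the job in, once; it reports no verdict.
The state is a dict: "time": time; "joint_pos": joint angles; "qd": joint speeds; "joint_efforts": joint torques, N m; "tool_pos": TCP position; "tcp_rot": TCP orientation; "ft_force": force on the tool from outside, world axes, zero at the start; "wrist_torque": the same for the moment, N m; "finger_gap": finger opening in mm.
Only numpy, scipy, OpenCV 4.12 (cv2) and the standard library are available. Lean on these libraries where they do the work, as an engineer would, in place of code of your own. Each camera call takes 0.05 s, during which the arm holds its last target. There are 200 camera calls.

### The job

Five sealed jars of fermented tofu stand mixed up on the packing bench: pack each one into the carrier of its own colour (the two red-lidded chilli jars in the red carrier, the two white-lidded plain jars in the white one, the green-lidded herb jar in the green one), one jar to a bay, standing upright on the bay's floor. They are glass, so set them down gently without dropping them or knocking any over, and leave the green jar that is already packed in its bay.

Things in the scene. Friction and masses are not known exactly. Their poses are not given: they have to be found in the camera images.
- red_jar_1: Sealed glass jar with a red lid and dark red tofu cubes, loose on the bench. Round, 54 mm diameter, 77 mm tall: straight glass side to 55 mm up (grip here from above; from 35 mm up it is clear of a carrier's walls), then a 51 mm lid from 61 mm up. About 0.22 kg. Origin: centre of the underside; z up along the jar.
- red_jar_2: Sealed glass jar with a red lid and dark red tofu cubes (just like red_jar_1), loose on the bench. Round, 54 mm diameter, 77 mm tall: straight glass side to 55 mm up (grip here from above; from 35 mm up it is clear of a carrier's walls), then a 51 mm lid from 61 mm up. About 0.22 kg. Origin: centre of the underside; z up along the jar.
- white_jar_1: Sealed glass jar with a white lid and cream tofu cubes, loose on the bench. Round, 54 mm diameter, 77 mm tall: straight glass side to 55 mm up (grip here from above; from 35 mm up it is clear of a carrier's walls), then a 51 mm lid from 61 mm up. About 0.22 kg. Origin: centre of the underside; z up along the jar.
- white_jar_2: Sealed glass jar with a white lid and cream tofu cubes (just like white_jar_1), loose on the bench. Round, 54 mm diameter, 77 mm tall: straight glass side to 55 mm up (grip here from above; from 35 mm up it is clear of a carrier's walls), then a 51 mm lid from 61 mm up. About 0.22 kg. Origin: centre of the underside; z up along the jar.
- green_jar: Sealed glass jar with a green lid and green tofu cubes, loose on the bench. Round, 54 mm diameter, 77 mm tall: straight glass side to 55 mm up (grip here from above; from 35 mm up it is clear of a carrier's walls), then a 51 mm lid from 61 mm up. About 0.22 kg. Origin: centre of the underside; z up along the jar.
- packed_green_jar: A jar like green_jar, same sizes, already packed: it stands upright in one bay of the green carrier at the start and stays there. Origin: centre of its underside; z up.
- red_carrier: Red plastic tray fixed to the bench, 152 x 78 x 28 mm (x, y, z); floor and walls 4 mm thick, 3 mm bead outside the rim. A cross wall makes two bays, 70 x 70 mm inside, centred at x = +37 and -37 mm. Origin: centre of the underside; x along the long side, z up; a jar in a bay has its base at z = 4 mm. Both bays are empty at the start.
- white_carrier: White plastic tray fixed to the bench, 152 x 78 x 28 mm (x, y, z); floor and walls 4 mm thick, 3 mm bead outside the rim. A cross wall makes two bays, 70 x 70 mm inside, centred at x = +37 and -37 mm. Origin: centre of the underside; x along the long side, z up; a jar in a bay has its base at z = 4 mm. Both bays are empty at the start.
- green_carrier: Green plastic tray fixed to the bench, 152 x 78 x 28 mm (x, y, z); floor and walls 4 mm thick, 3 mm bead outside the rim. A cross wall makes two bays, 70 x 70 mm inside, centred at x = +37 and -37 mm. Origin: centre of the underside; x along the long side, z up; a jar in a bay has its base at z = 4 mm. One bay is empty at the start, the other holds packed_green_jar.
Things that resemble listed ones, but are neither listed nor needed, are in the scene too. What is shaped like the white_jar_1 but purple or yellow is not meant.

How it is judged:
By the outcome, as a careful person would: the job done as asked, in the order asked, and still so for the second after the job is handed in, with the robot touching nothing.
It also fails if it takes over 120 s, if anything falls off the work surface, if the arm or the gripper's body presses on something with over 40 N, if the wrist force passes 120 N, or if a joint passes its speed limit or range.

## Working session

There is one attempt and no reset: what is moved stays moved. The work goes in short steps, Python scripts to look and compute and a tool call to move; the robot and the scene stay as the last step left them, time stands still between calls to the robot, and variables do not carry over. Pictures are saved under pics/ and viewed, about 12 in all and at most 16, crops included, and the job is handed in when it is done.

Besides the shell and the picture viewer there is one more tool, called after ">>>" as a command line: name --argument value ..., lists and objects as JSON in quotes. move_arm: Moves the arm, as the interface text tells. Its arguments: {"type":"object","properties":{"deltas":{"type":"array","items":{"type":"array"}},"jaw":{"type":"number"},"squeeze":{"type":"number"}},"required":["deltas"]}

```bash
ls; mkdir -p pics; python3 - <<'E'
from bench import r
import cv2
print(r.sense())
for n in("top","side"):
    c=r.get_calibration(n);print(n,c)
    p,d=r.snapshot(n);cv2.imwrite(f"pics/{n}0.png",p[:,:,::-1])
E
```

```text
pics
{'time': 0.0, 'joint_pos': array([ 7.22260192e+01,  7.51623013e+00,  8.53306426e+01,  4.64666288e-04,
        8.72599628e+01, -4.89179974e+00]), 'qd': array([ 0.07817104,  0.00269652,  0.02811695,  0.06423292,  0.04436864,
       -0.02824585]), 'joint_efforts': array([ 1.30258257e-03, -5.69417202e+01, -5.00543261e+01, -1.82362955e-04,
        1.51286193e-02,  8.41163614e-05]), 'tool_pos': array([133.56182191, 584.3802996 , 230.21965434]), 'tcp_rot': array([ -95.14069075,   89.89316345, -108.02289443]), 'ft_force': array([-0.46762639, -0.33172642,  0.77134793]), 'wrist_torque': array([ 0.00270771, -0.02163973, -0.0141798 ]), 'finger_gap': 85.23316965590706}
top {'fovy': 53.54772164137831, 'cx': 249.45031363379013, 'cy': 188.69797165697543, 'position': array([437.2519999 ,  15.16385899, 992.70879159]), 'attitude': array([-175.60111644,   -1.57644382,  -89.7925046 ])}
side {'fovy': 57.18293882056875, 'cx': 260.9400669610658, 'cy': 185.3157519472195, 'position': array([ 466.38320878, -612.66541646,  723.32952755]), 'attitude': array([-139.2242453 ,    0.20122255,   -1.25133396])}
```

View pics/top0.png

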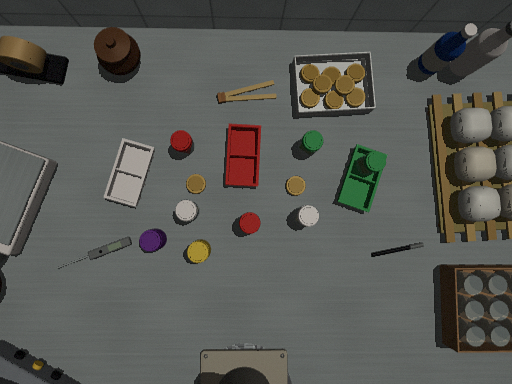

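View pics/side0.png

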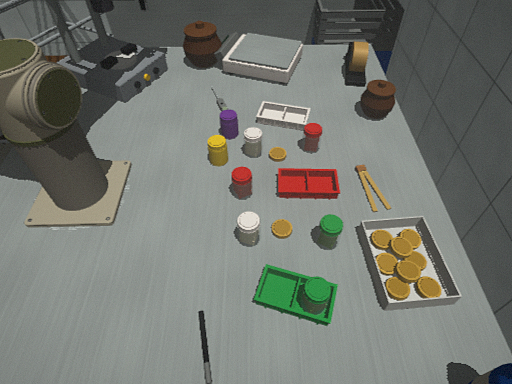

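Top view: red lids at (181,141) and (249,223); white lids (186,211), (308,216); green loose (312,141). The carriers are white (130,172), red (242,156) and green (361,178), with the packed jar in the upper bay of the green one. Purple (152,240) and yellow (198,251) are distractors.

```bash
cat > h.py <<'E'
import numpy as np,cv2
from bench import r
from scipy.spatial.transform import Rotation as R
def cam(n):
    c=r.get_calibration(n); f=192/np.tan(np.radians(c["fovy"]/2))
    return c,f,R.from_euler("xyz",c["attitude"],degrees=True).as_matrix()
def plane(n,uv,z):
    c,f,M=cam(n); uv=np.atleast_2d(uv).astype(float)
    d=np.c_[(uv[:,0]-c["cx"])/f,(uv[:,1]-c["cy"])/f,np.ones(len(uv))]@M.T
    p=c["position"]; return p+d*((z-p[2])/d[:,2])[:,None]
def cloud(n,d):
    c,f,M=cam(n); v,u=np.mgrid[:384,:512]
    P=np.stack([(u-c["cx"])/f*d,(v-c["cy"])/f*d,d],-1)
    return P@M.T+c["position"]
def colors(p):
    h=cv2.cvtColor(p,cv2.COLOR_RGB2HSV).astype(int); H,S,V=h[...,0],h[...,1],h[...,2]
    return dict(red=((H<8)|(H>172))&(S>150)&(V>50),green=(H>50)&(H<80)&(S>120)&(V>40),
      white=(S<40)&(V>120),yellow=(H>18)&(H<32)&(S>120)&(V>90),purple=(H>125)&(H<160)&(S>80))
def blobs(m,amin=60):
    cs,_=cv2.findContours(m.astype(np.uint8),cv2.RETR_EXTERNAL,cv2.CHAIN_APPROX_NONE)
    return [c[:,0] for c in cs if cv2.contourArea(c)>amin]
def lids(n,p,d):
    W=cloud(n,d); out=[]
    for k,m in colors(p).items():
        for c in blobs(m&(abs(W[...,2]-77)<(9 if n=="top" else 5))&(d>0)&(W[...,0]>250)&(abs(W[...,1])<320),60):
            q=plane(n,c,77)[:,:2].astype(np.float32)
            o,rad=cv2.minEnclosingCircle(q); out.append((k,np.round(o,1),round(rad,1)))
    return out
E
python3 - <<'E'
from h import *
np.set_printoptions(suppress=True,precision=1)
for n in("top","side"):
    p,d=r.snapshot(n);W=cloud(n,d)
    for o in lids(n,p,d):print(n,*o)
    if n=="side":print("table z",np.median(W[300:340,20:80,2]))
    else: print("table z",np.median(W[280:320,100:300,2]))
    col=colors(p)
    for k in("red","green","white"):
        for c in blobs(col[k]&(W[...,2]<40),200):
            q=plane(n,c,28)[:,:2].astype(np.float32)
            (o,s,a)=cv2.minAreaRect(q)
            if 60<min(s)<110 and 120<max(s)<190: print(n,k,"carrier",np.round(o,1),np.round(s,1),round(a,1))
E
```

```text
top red [426.8  -9.7] 24.9
top red [625.5 157.9] 25.4
top green [ 577.9 -315.6] 25.0
top green [ 628.  -163.7] 25.2
top white [ 444.5 -152.4] 24.9
top white [456.4 142.9] 25.0
top yellow [357.5 113.3] 25.3
top purple [384.6 226.6] 25.5
table z 0.06482633518129433
top red carrier [599.2   6.1] [ 83.8 158.2] 87.3
top green carrier [ 541.5 -301.1] [ 84.7 158.2] 71.2
top white carrier [553.4 295.3] [ 84.  157.9] 74.0
side red [428.2 -16.3] 25.3
side red [627.5 153. ] 24.9
side green [ 578.4 -317.2] 24.4
side green [ 629.2 -170.5] 24.8
side white [ 445.5 -157.6] 25.9
side white [457.7 137.6] 25.8
side yellow [355.8 105.6] 27.3
side purple [384.3 220. ] 25.6
table z -0.41460301884660566
side red carrier [600.3  -6.6] [101.4 157. ] 87.2
side green carrier [ 541.  -308.9] [ 92.  157.9] 71.0
```

```bash
cat > plan.py <<'E'
import sys; from h import *
# args: x y z jawangle -> deltas in tool axes and turn
s=r.sense(); M=R.from_euler("xyz",s["tcp_rot"],degrees=True).as_matrix()
x,y,z,a=map(float,sys.argv[1:5]); phi=np.degrees(np.arctan2(M[1,1],M[0,1]))
np.set_printoptions(suppress=True,precision=1)
print("tool x",M[:,0].round(3),"y",M[:,1].round(2),"z",M[:,2].round(2),"phi",round(phi,1))
print("shift",M.T@(np.array([x,y,z])-s["tool_pos"]),"turn",round((phi-a+90)%180-90,1),"q",s["joint_pos"],"F",s["ft_force"],"gap",round(s["finger_gap"],1),"t",s["time"])
E
python3 plan.py 625.5 157.9 180 87.3; python3 plan.py 625.5 157.9 24 87.3
```

```text
tool x [-0. -0. -1.] y [ 0.2  1.  -0. ] z [ 1.  -0.2 -0. ] phi 77.1
shift [  50.9 -306.3  574.6] turn -10.2 q [72.2  7.5 85.3 -0.  87.3 -4.9] F [-0.1 -0.1  0.7] gap 85.4 t 0.2
tool x [-0. -0. -1.] y [ 0.2  1.  -0. ] z [ 1.  -0.2 -0. ] phi 77.1
shift [ 206.9 -306.1  574.6] turn -10.2 q [72.2  7.5 85.3 -0.  87.3 -4.9] F [-0.1 -0.1  0.7] gap 85.4 t 0.2
```

>>> move_arm --deltas '[[[2,-15,29],-1],[[5,-40,75],-2],[[10,-68,127],-3],[[15,-95,178],-4],[[20,-122,230],-5],[[25,-150,282],-6],[[30,-178,333],-7],[[36,-205,385],-8],[[42,-232,436],-9],[[46,-260,488],-10],[[50,-288,540],-10.2],[[51,-306,575],-10.2]]' --jaw 1 --squeeze 45

```text
time: 1.7
tool_pos: [627.2, 155.7, 179.1]
tcp_rot: [-125.1, 89.9, -127.9]
ft_force: [-0.4, 1.3, 0.1]
finger_gap: 85.6
```

```bash
python3 plan.py 625.5 157.9 24 87.3
```

```text
tool x [-0. -0. -1.] y [ 0.1  1.  -0. ] z [ 1.  -0.1 -0. ] phi 87.2
shift [155.1   2.4  -1.6] turn -0.1 q [  9.4  16.2  80.8  -0.1  83.1 -77.8] F [-0.4  1.3  0.1] gap 85.6 t 1.7
```

>>> move_arm --deltas '[[[15,2,-1.6],0],[[40,2.4,-1.6],0],[[65,2.4,-1.6],0],[[90,2.4,-1.6],0],[[115,2.4,-1.6],0],[[135,2.4,-1.6],0],[[148,2.4,-1.6],0],[[155,2.4,-1.6],0],[[155,2.4,-1.6],0]]'

```text
time: 2.82
tool_pos: [625.5, 158.0, 24.0]
tcp_rot: [-128.3, 89.9, -131.1]
ft_force: [0.0, -0.1, 0.9]
finger_gap: 85.8
```

```bash
python3 - <<'E'
from h import *
p,d=r.snapshot("side");c=p[60:260,180:400];cv2.imwrite("pics/s1.png",cv2.resize(c,None,fx=3,fy=3)[:,:,::-1])
E
python3 plan.py 625.5 157.9 24 87.3
```

```text
tool x [-0. -0. -1.] y [ 0.1  1.  -0. ] z [ 1.  -0.1 -0. ] phi 87.2
shift [ 0.6 -0.1 -0.5] turn -0.1 q [  9.7  24.6  87.4  -0.1  68.1 -77.5] F [ 0.2 -0.4  0.3] gap 85.3 t 2.875
```

View pics/s1.png

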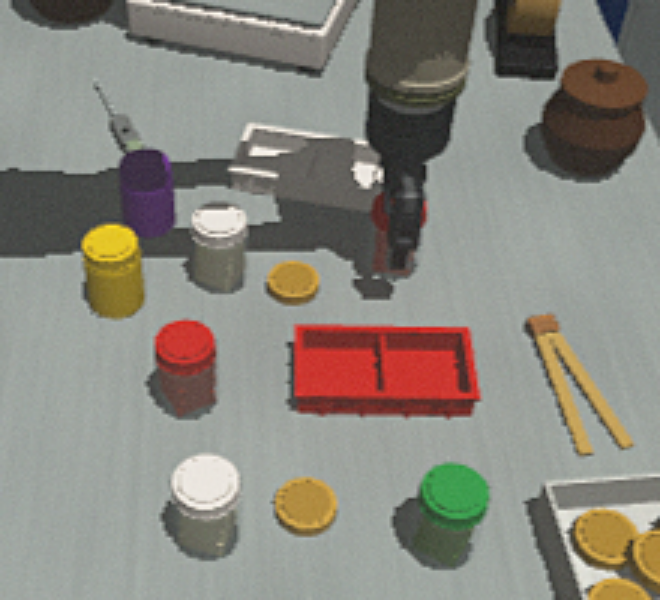

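The gripper straddles the red jar at about (400,235) in the crop, centred and upright. Next I close the fingers and lift.

>>> move_arm --deltas '[[[0,0,0],0],[[0,0,0],0],[[0,0,0],0],[[0,0,0],0],[[0,0,0],0],[[0,0,0],0],[[0,0,0],0],[[0,0,0],0]]' --jaw -1

```text
time: 3.88
tool_pos: [626.9, 158.0, 25.8]
tcp_rot: [-36.8, 89.9, -39.6]
ft_force: [0.5, 0.3, 6.4]
finger_gap: 52.8
```

>>> move_arm --deltas '[[[-8,0,0],0],[[-25,0,0],0],[[-50,0,0],0],[[-75,0,0],0],[[-95,0,0],0],[[-105,0,0],0],[[-106,0,0],0]]'

```text
time: 4.75
tool_pos: [627.1, 158.3, 132.6]
tcp_rot: [-18.3, 89.8, -21.1]
ft_force: [-0.4, -0.1, -2.0]
finger_gap: 53.1
```

```bash
python3 - <<'E'
from h import *
p,d=r.snapshot("side");c=p[60:260,180:400];cv2.imwrite("pics/s2.png",cv2.resize(c,None,fx=3,fy=3)[:,:,::-1])
E
python3 plan.py 636.2 4.4 129 87.3
```

```text
tool x [ 0. -0. -1.] y [ 0.1  1.  -0. ] z [ 1.  -0.1  0. ] phi 87.2
shift [   2.9 -153.1   17. ] turn -0.1 q [  9.7  18.1  83.6  -0.1  78.2 -77.5] F [-0.1  0.7 -2.1] gap 53.0 t 4.8
```

View pics/s2.png

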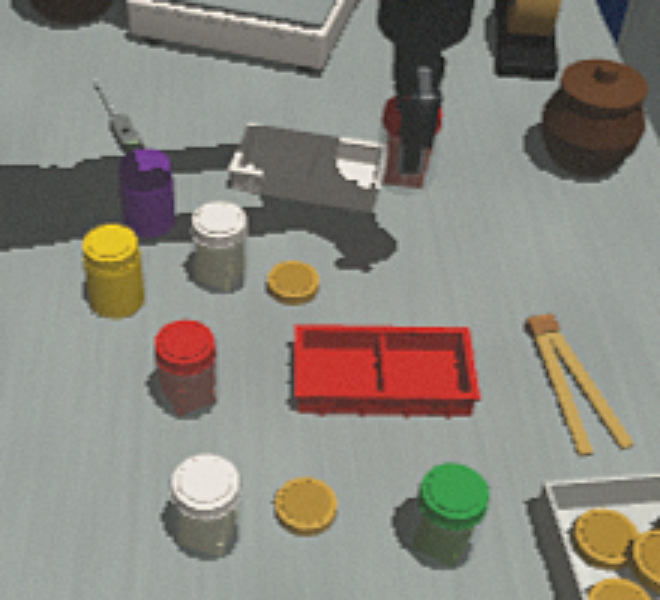

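>>> move_arm --deltas '[[[0,-8,1],0],[[0,-25,3],0],[[0,-50,6],0],[[0,-75,8],0],[[0,-100,11],0],[[0,-125,14],0],[[0,-144,16],0],[[0,-152,17],0],[[0,-153,17],0],[[0,-153,17],0]]'

```text
time: 6.05
tool_pos: [636.1, 5.1, 131.8]
tcp_rot: [-36.3, 89.9, -39.0]
ft_force: [-0.3, -0.5, -2.5]
finger_gap: 52.9
```

```bash
python3 plan.py 637 4.4 33 87.3
```

```text
tool x [ 0. -0. -1.] y [ 0.1  1.  -0. ] z [ 1.  -0.1  0. ] phi 87.3
shift [98.8 -0.6  0.8] turn -0.0 q [ -4.1  16.6  85.4  -0.   77.9 -91.4] F [-0.3 -0.5 -2.5] gap 52.9 t 6.05
```

>>> move_arm --deltas '[[[8,-0.5,0.8],0],[[25,-0.5,0.8],0],[[45,-0.5,0.8],0],[[65,-0.5,0.8],0],[[82,-0.5,0.8],0],[[93,-0.5,0.8],0],[[98,-0.5,0.8],0],[[99,-0.5,0.8],0],[[99,-0.5,0.8],0]]'

```text
time: 7.18
tool_pos: [637.6, 4.5, 33.6]
tcp_rot: [-19.3, 89.8, -22.1]
ft_force: [0.6, 0.4, -2.6]
finger_gap: 53.2
```

>>> move_arm --deltas '[[[0.7,0,0],0],[[1.4,0,0],0],[[2,0,0],0],[[2.5,0,0],0],[[2.5,0,0],0]]'

```text
time: 7.8
tool_pos: [637.5, 4.5, 31.0]
tcp_rot: [-21.3, 89.9, -24.0]
ft_force: [0.1, -0.1, -2.1]
finger_gap: 53.1
```

>>> move_arm --deltas '[[[0.5,0,0],0],[[1,0,0],0],[[1,0,0],0]]'

```text
time: 8.18
tool_pos: [637.5, 4.5, 29.9]
tcp_rot: [-22.0, 89.9, -24.8]
ft_force: [0.8, -0.4, -0.9]
finger_gap: 52.6
```

>>> move_arm --deltas '[[[0.5,0,0],0],[[1,0,0],0],[[1,0,0],0]]'

```text
time: 8.55
tool_pos: [637.7, 4.5, 29.8]
tcp_rot: [-19.1, 89.8, -21.9]
ft_force: [-3.3, 0.9, 4.9]
finger_gap: 53.2
```

Contact showed at TCP z ≈ 29.9 (force rose to +5 N). Release and lift.

>>> move_arm --deltas '[[[0,0,0],0],[[0,0,0],0],[[0,0,0],0],[[0,0,0],0],[[0,0,0],0],[[0,0,0],0]]' --jaw 1

```text
time: 9.3
tool_pos: [637.8, 4.5, 29.8]
tcp_rot: [-19.9, 89.8, -22.6]
ft_force: [-0.0, 0.1, 0.4]
finger_gap: 85.2
```

>>> move_arm --deltas '[[[-10,0,0],0],[[-30,0,0],0],[[-55,0,0],0],[[-80,0,0],0],[[-105,0,0],0],[[-120,0,0],0],[[-125,0,0],0]]'

```text
time: 10.18
tool_pos: [638.3, 4.6, 156.9]
tcp_rot: [-10.5, 89.7, -13.2]
ft_force: [-0.4, 1.1, 0.3]
finger_gap: 85.5
```

```bash
python3 - <<'E'
from h import *
p,d=r.snapshot("side")
for o in lids("side",p,d):print(*o)
c=p[60:260,180:400];cv2.imwrite("pics/s3.png",cv2.resize(c,None,fx=3,fy=3)[:,:,::-1])
E
python3 plan.py 426.8 -9.7 125 87.3
```

```text
red [427.7 -15.9] 24.8
red [638.6   0.7] 27.8
green [ 578.4 -317.2] 24.4
green [ 628.8 -170.5] 25.0
white [ 444.9 -157.8] 25.9
white [457.4 137.5] 25.9
yellow [358.3 106.6] 25.4
purple [385.4 221.7] 24.6
tool x [ 0. -0. -1.] y [ 0.1  1.  -0. ] z [ 1.  -0.1  0. ] phi 87.3
shift [  30.5  -24.4 -210.5] turn -0.0 q [ -4.2  15.5  84.   -0.1  80.2 -91.4] F [0.1 0.5 1.2] gap 85.5 t 10.225
```

View pics/s3.png

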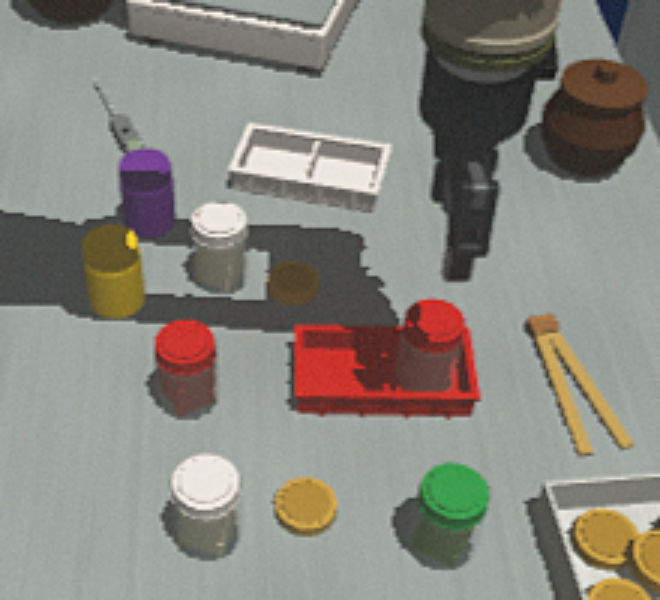

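Jar 1 stands upright in the right bay (432,345 in the crop). Next, the second red jar.

>>> move_arm --deltas '[[[3,-2,-12],0],[[6,-5,-40],0],[[9,-9,-75],0],[[12,-13,-110],0],[[15,-17,-145],0],[[20,-21,-180],0],[[27,-24,-202],0],[[30,-24.4,-210],0],[[30,-24.4,-210.5],0]]'

```text
time: 11.35
tool_pos: [426.5, -9.7, 125.1]
tcp_rot: [-11.9, 89.8, -14.7]
ft_force: [-0.5, -0.3, 0.1]
finger_gap: 85.9
```

```bash
python3 plan.py 426.8 -9.7 24 87.3
```

```text
tool x [ 0. -0. -1.] y [ 0.1  1.  -0. ] z [ 1.  -0.1  0. ] phi 87.2
shift [101.1   0.1  -0.1] turn -0.1 q [ -8.2 -16.4 119.1  -0.   77.  -95.4] F [-0.5 -0.3  0.1] gap 85.9 t 11.35
```

>>> move_arm --deltas '[[[15,0,0],0],[[40,0,0],0],[[65,0,0],0],[[85,0,0],0],[[96,0,0],0],[[101,0,0],0],[[101,0,0],0],[[101,0,0],0]]'

```text
time: 12.35
tool_pos: [427.7, -9.9, 24.8]
tcp_rot: [-10.3, 89.7, -13.0]
ft_force: [1.3, -0.2, 0.1]
finger_gap: 85.5
```

>>> move_arm --deltas '[[[0,0,0],0],[[0,0,0],0],[[0,0,0],0],[[0,0,0],0],[[0,0,0],0],[[0,0,0],0],[[0,0,0],0],[[0,0,0],0]]' --jaw -1

```text
time: 13.35
tool_pos: [428.4, -10.1, 25.7]
tcp_rot: [-10.3, 89.6, -13.0]
ft_force: [-0.6, -0.6, 6.6]
finger_gap: 53.1
```

>>> move_arm --deltas '[[[-8,0,0],0],[[-25,0,0],0],[[-50,0,0],0],[[-75,0,0],0],[[-95,0,0],0],[[-105,0,0],0],[[-106,0,0],0]]'

```text
time: 14.22
tool_pos: [427.9, -9.9, 132.1]
tcp_rot: [-10.0, 89.5, -12.7]
ft_force: [-0.3, 0.1, -1.5]
finger_gap: 52.8
```

```bash
python3 plan.py 562.2 7.8 129 87.3
```

```text
tool x [ 0. -0. -1.] y [ 0.1  1.  -0. ] z [ 1.  -0.1  0. ] phi 87.2
shift [  4.1  24.2 133.2] turn -0.1 q [ -8.2 -16.8 118.7  -0.   77.6 -95.4] F [-0.3  0.1 -1.5] gap 52.8 t 14.225
```

>>> move_arm --deltas '[[[0,2,8],0],[[0,5,25],0],[[0,9,50],0],[[0,14,75],0],[[0,19,100],0],[[0,22,120],0],[[0,24,131],0],[[0,24,133],0],[[0,24,133],0]]'

```text
time: 15.35
tool_pos: [561.4, 7.7, 132.6]
tcp_rot: [-11.3, 89.6, -14.0]
ft_force: [0.2, -0.2, -1.8]
finger_gap: 52.7
```

```bash
python3 plan.py 563 7.8 32 87.3
```

```text
tool x [ 0. -0. -1.] y [ 0.1  1.  -0. ] z [ 1.  -0.1  0. ] phi 87.2
shift [100.6   0.3   0.9] turn -0.1 q [ -4.4   5.1  98.3  -0.1  76.2 -91.6] F [ 0.2 -0.2 -1.8] gap 52.7 t 15.35
```

>>> move_arm --deltas '[[[8,0,0.9],0],[[25,0,0.9],0],[[45,0,0.9],0],[[65,0,0.9],0],[[82,0,0.9],0],[[93,0,0.9],0],[[99,0,0.9],0],[[100.5,0,0.9],0],[[100.5,0,0.9],0]]'

```text
time: 16.48
tool_pos: [563.5, 7.4, 32.7]
tcp_rot: [-10.1, 89.5, -12.9]
ft_force: [0.1, 0.6, -1.7]
finger_gap: 52.7
```

>>> move_arm --deltas '[[[0.6,0,0],0],[[1.2,0,0],0],[[1.8,0,0],0],[[1.8,0,0],0]]'

```text
time: 16.98
tool_pos: [563.4, 7.4, 30.8]
tcp_rot: [-10.1, 89.6, -12.8]
ft_force: [0.6, -0.4, -0.7]
finger_gap: 53.0
```

>>> move_arm --deltas '[[[0.6,0,0],0],[[1.2,0,0],0],[[1.2,0,0],0]]'

```text
time: 17.35
tool_pos: [563.5, 7.4, 29.7]
tcp_rot: [-9.7, 89.5, -12.5]
ft_force: [-0.6, 0.2, -1.4]
finger_gap: 53.1
```

>>> move_arm --deltas '[[[0.6,0,0],0],[[1,0,0],0],[[1,0,0],0]]'

```text
time: 17.73
tool_pos: [563.6, 7.4, 29.7]
tcp_rot: [-10.5, 89.5, -13.2]
ft_force: [-5.6, 1.0, 9.0]
finger_gap: 53.0
```

>>> move_arm --deltas '[[[0,0,0],0],[[0,0,0],0],[[0,0,0],0],[[0,0,0],0],[[0,0,0],0],[[0,0,0],0]]' --jaw 1

```text
time: 18.48
tool_pos: [563.6, 7.4, 29.6]
tcp_rot: [-10.3, 89.5, -13.1]
ft_force: [-0.4, -1.0, 0.5]
finger_gap: 85.1
```

>>> move_arm --deltas '[[[-10,0,0],0],[[-30,0,0],0],[[-55,0,0],0],[[-80,0,0],0],[[-105,0,0],0],[[-120,0,0],0],[[-125,0,0],0]]'

```text
time: 19.35
tool_pos: [563.4, 7.6, 156.6]
tcp_rot: [-8.2, 89.4, -11.0]
ft_force: [1.7, -1.2, -0.2]
finger_gap: 85.5
```

```bash
python3 - <<'E'
from h import *
p,d=r.snapshot("side")
for o in lids("side",p,d):print(*o)
E
python3 plan.py 456.4 142.9 125 74
```

```text
red [637.4   0.7] 28.3
red [562.9   3.4] 27.4
green [ 578.4 -317.2] 24.4
green [ 628.8 -170.5] 25.0
white [ 444.7 -157.7] 25.7
yellow [358.2 107.2] 26.6
purple [385.6 221.5] 24.9
tool x [ 0. -0. -1.] y [ 0.1  1.  -0. ] z [ 1.  -0.1  0. ] phi 87.3
shift [  29.9  130.1 -113.5] turn 13.3 q [ -4.4   4.   96.9  -0.1  78.5 -91.6] F [0.5 0.2 0.2] gap 85.2 t 19.4
```

Both red lids are in their bays. Next is the left white jar.

>>> move_arm --deltas '[[[1,8,-7],2],[[3,25,-22],4],[[6,50,-44],6],[[9,75,-65],8],[[12,98,-86],10],[[18,115,-100],12],[[25,126,-110],13.3],[[30,130,-113.5],13.3],[[30,130,-113.5],13.3]]'

```text
time: 20.52
tool_pos: [455.7, 142.7, 123.9]
tcp_rot: [-1.0, 89.5, -17.0]
ft_force: [-0.4, -0.7, 0.4]
finger_gap: 85.6
```

```bash
python3 plan.py 456.4 142.9 24 74
```

```text
tool x [ 0. -0. -1.] y [ 0.3  1.  -0. ] z [ 1.  -0.3  0. ] phi 74.0
shift [99.9  0.4 -0.2] turn 0.0 q [ 11.4  -7.7 111.8  -0.2  75.4 -62.5] F [-0.4 -0.7  0.4] gap 85.6 t 20.525
```

>>> move_arm --deltas '[[[15,0,0],0],[[40,0,0],0],[[65,0,0],0],[[85,0,0],0],[[95,0,0],0],[[100,0,0],0],[[100,0,0],0],[[100,0,0],0]]'

```text
time: 21.52
tool_pos: [457.2, 142.5, 24.7]
tcp_rot: [2.8, 89.5, -13.1]
ft_force: [-0.7, -0.3, 0.7]
finger_gap: 85.1
```

>>> move_arm --deltas '[[[0,0,0],0],[[0,0,0],0],[[0,0,0],0],[[0,0,0],0],[[0,0,0],0],[[0,0,0],0],[[0,0,0],0],[[0,0,0],0]]' --jaw -1

```text
time: 22.52
tool_pos: [457.8, 142.7, 25.5]
tcp_rot: [4.9, 89.4, -11.0]
ft_force: [-1.0, -1.2, 6.2]
finger_gap: 53.0
```

>>> move_arm --deltas '[[[-8,0,0],0],[[-25,0,0],0],[[-50,0,0],0],[[-75,0,0],0],[[-95,0,0],0],[[-109,0,0],0],[[-110,0,0],0]]'

```text
time: 23.4
tool_pos: [457.5, 143.1, 137.0]
tcp_rot: [9.2, 89.2, -6.7]
ft_force: [-0.2, -0.7, -1.8]
finger_gap: 52.6
```

```bash
python3 plan.py 590 285.1 130 74
```

```text
tool x [ 0. -0. -1.] y [0.3 1.  0. ] z [ 1.  -0.3  0. ] phi 74.0
shift [  8.5 173.   88.1] turn 0.0 q [ 11.4  -8.4 111.1  -0.2  76.6 -62.5] F [-0.2 -0.7 -1.8] gap 52.6 t 23.4
```

>>> move_arm --deltas '[[[1,9,5],0],[[2,28,14],0],[[3,55,28],0],[[4,85,43],0],[[5,115,58],0],[[6,142,72],0],[[6,163,83],0],[[7,171,87],0],[[7,173,88],0],[[7,173,88],0]]'

```text
time: 24.65
tool_pos: [589.3, 284.7, 130.9]
tcp_rot: [6.4, 89.3, -9.6]
ft_force: [-0.1, 0.3, -2.5]
finger_gap: 52.7
```

```bash
python3 plan.py 590 285.1 32 74
python3 - <<'E'
from h import *
p,d=r.snapshot("side");c=p[30:230,180:400];cv2.imwrite("pics/s4.png",cv2.resize(c,None,fx=3,fy=3)[:,:,::-1])
E
```

```text
tool x [ 0. -0. -1.] y [0.3 1.  0. ] z [ 1.  -0.3  0. ] phi 74.0
shift [98.9  0.4 -0.7] turn 0.0 q [ 21.5  18.8  82.8  -0.4  77.8 -52.4] F [-0.1  0.3 -2.5] gap 52.7 t 24.65
```

View pics/s4.png

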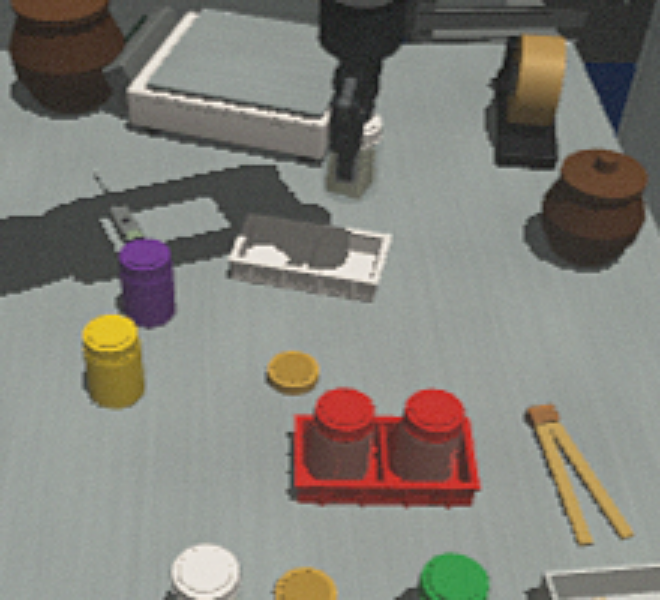

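The red pair stands upright and the white jar is held above its carrier, at (350,160) in the crop. Lower it.

>>> move_arm --deltas '[[[8,0.4,-0.7],0],[[25,0.4,-0.7],0],[[45,0.4,-0.7],0],[[65,0.4,-0.7],0],[[82,0.4,-0.7],0],[[92,0.4,-0.7],0],[[97,0.4,-0.7],0],[[99,0.4,-0.7],0],[[99,0.4,-0.7],0]]'

```text
time: 25.82
tool_pos: [590.5, 285.2, 32.8]
tcp_rot: [9.5, 89.2, -6.5]
ft_force: [0.3, 0.1, -2.2]
finger_gap: 53.0
```

>>> move_arm --deltas '[[[0.6,0,0],0],[[1.2,0,0],0],[[1.8,0,0],0],[[1.8,0,0],0]]'

```text
time: 26.32
tool_pos: [590.5, 285.2, 31.0]
tcp_rot: [9.2, 89.2, -6.8]
ft_force: [0.5, -0.6, -2.5]
finger_gap: 52.6
```

>>> move_arm --deltas '[[[0.6,0,0],0],[[1,0,0],0],[[1,0,0],0]]'

```text
time: 26.7
tool_pos: [590.4, 285.2, 29.9]
tcp_rot: [8.8, 89.2, -7.2]
ft_force: [0.0, -0.4, -2.4]
finger_gap: 52.7
```

>>> move_arm --deltas '[[[0.6,0,0],0],[[1,0,0],0],[[1,0,0],0]]'

```text
time: 27.08
tool_pos: [590.7, 285.2, 29.6]
tcp_rot: [9.3, 89.2, -6.7]
ft_force: [-2.1, -1.4, 5.6]
finger_gap: 52.7
```

Contact. Release, lift, and go to the second white jar at (444.5,-152.4), jaw 74°.

>>> move_arm --deltas '[[[0,0,0],0],[[0,0,0],0],[[0,0,0],0],[[0,0,0],0],[[0,0,0],0],[[0,0,0],0]]' --jaw 1

```text
time: 27.82
tool_pos: [590.7, 285.2, 29.5]
tcp_rot: [9.3, 89.2, -6.7]
ft_force: [1.0, -0.3, 0.3]
finger_gap: 85.7
```

>>> move_arm --deltas '[[[-10,0,0],0],[[-30,0,0],0],[[-55,0,0],0],[[-80,0,0],0],[[-105,0,0],0],[[-120,0,0],0],[[-125,0,0],0]]'

```text
time: 28.7
tool_pos: [589.8, 285.7, 156.7]
tcp_rot: [14.0, 89.1, -2.0]
ft_force: [-0.5, 1.3, -0.7]
finger_gap: 85.7
```

```bash
python3 - <<'E'
from h import *
p,d=r.snapshot("side")
for o in lids("side",p,d):print(*o)
E
python3 plan.py 444.5 -152.4 130 74
```

```text
red [638.9   0.9] 27.5
red [562.8   3.2] 27.7
green [ 578.4 -317.2] 24.4
green [ 629.2 -170.5] 24.8
white [ 444.9 -157.8] 25.9
white [589.1 280.9] 29.3
yellow [355.9 105.9] 27.0
purple [384.3 219.3] 26.2
tool x [ 0. -0. -1.] y [0.3 1.  0. ] z [ 1.  -0.3  0. ] phi 74.0
shift [  24.4 -461.1  -19.1] turn -0.0 q [ 21.6  17.6  81.6  -0.4  80.  -52.4] F [ 0.4 -0.2  0.8] gap 85.3 t 28.75
```

>>> move_arm --deltas '[[[0,-15,0],0],[[0,-50,-2],0],[[2,-95,-4],0],[[4,-145,-6],0],[[6,-195,-8],0],[[8,-245,-10],0],[[10,-295,-12],0],[[12,-345,-14],0],[[15,-395,-16],0],[[18,-435,-18],0],[[22,-456,-19],0],[[24,-461,-19],0]]'

```text
time: 30.25
tool_pos: [442.9, -153.3, 129.1]
tcp_rot: [15.1, 89.2, -1.0]
ft_force: [0.4, 0.4, 0.4]
finger_gap: 85.3
```

```bash
python3 plan.py 444.5 -152.4 24 74
```

```text
tool x [ 0. -0. -1.] y [0.3 1.  0. ] z [ 1.  -0.3  0. ] phi 73.9
shift [105.1   1.   -0.1] turn -0.1 q [-25.6  -9.8 113.2   0.3  75.9 -99.6] F [0.4 0.4 0.4] gap 85.3 t 30.25
```

>>> move_arm --deltas '[[[15,1,0],0],[[40,1,0],0],[[65,1,0],0],[[85,1,0],0],[[98,1,0],0],[[105,1,0],0],[[105,1,0],0],[[105,1,0],0]]'

```text
time: 31.25
tool_pos: [445.2, -152.6, 24.8]
tcp_rot: [13.3, 89.2, -2.8]
ft_force: [-0.6, -0.3, -0.2]
finger_gap: 85.4
```

>>> move_arm --deltas '[[[0,0,0],0],[[0,0,0],0],[[0,0,0],0],[[0,0,0],0],[[0,0,0],0],[[0,0,0],0],[[0,0,0],0],[[0,0,0],0]]' --jaw -1

```text
time: 32.25
tool_pos: [445.9, -153.0, 25.7]
tcp_rot: [10.9, 89.1, -5.2]
ft_force: [-0.3, -0.3, 5.4]
finger_gap: 52.6
```

>>> move_arm --deltas '[[[-8,0,0],0],[[-25,0,0],0],[[-50,0,0],0],[[-75,0,0],0],[[-95,0,0],0],[[-115,0,0],0],[[-125,0,0],0],[[-125,0,0],0]]'

```text
time: 33.25
tool_pos: [444.4, -153.1, 151.7]
tcp_rot: [8.8, 89.0, -7.4]
ft_force: [-0.1, -0.6, -2.1]
finger_gap: 52.9
```

```bash
python3 plan.py 518.5 305.5 145 74
```

```text
tool x [ 0. -0. -1.] y [0.3 1.  0. ] z [ 1.  -0.3  0. ] phi 73.9
shift [  7.  461.1 -56.5] turn -0.1 q [-25.5 -11.1 111.9   0.3  78.3 -99.4] F [-0.1 -0.6 -2.1] gap 52.9 t 33.25
```

>>> move_arm --deltas '[[[0,10,-1],0],[[0,35,-4],0],[[0,75,-9],0],[[0,120,-15],0],[[0,168,-21],0],[[0,216,-26],0],[[0,264,-32],0],[[0,312,-38],0],[[2,360,-44],0],[[4,405,-50],0],[[6,440,-54],0],[[7,458,-56],0]]'

```text
time: 34.75
tool_pos: [516.9, 304.4, 143.5]
tcp_rot: [5.1, 89.1, -10.9]
ft_force: [-0.6, -0.6, -1.8]
finger_gap: 52.8
```

```bash
python3 plan.py 518.5 305.5 32 74
```

```text
tool x [ 0. -0. -1.] y [0.3 1.  0. ] z [ 1.  -0.3  0. ] phi 74.0
shift [111.5   1.4  -0.5] turn -0.0 q [ 25.9  10.   91.8  -0.6  77.5 -47.9] F [-0.6 -0.6 -1.8] gap 52.8 t 34.75
```

>>> move_arm --deltas '[[[8,1.4,-0.5],0],[[25,1.4,-0.5],0],[[45,1.4,-0.5],0],[[65,1.4,-0.5],0],[[85,1.4,-0.5],0],[[100,1.4,-0.5],0],[[108,1.4,-0.5],0],[[111.5,1.4,-0.5],0],[[111.5,1.4,-0.5],0]]'

```text
time: 35.88
tool_pos: [518.8, 305.7, 32.3]
tcp_rot: [6.3, 89.1, -9.7]
ft_force: [-0.6, -0.1, -2.0]
finger_gap: 53.2
```

>>> move_arm --deltas '[[[0.6,0,0],0],[[1.2,0,0],0],[[1.8,0,0],0],[[1.8,0,0],0]]'

```text
time: 36.38
tool_pos: [518.8, 305.7, 30.6]
tcp_rot: [6.3, 89.1, -9.7]
ft_force: [0.4, 0.2, -2.2]
finger_gap: 52.5
```

>>> move_arm --deltas '[[[0.6,0,0],0],[[1,0,0],0],[[1,0,0],0]]'

```text
time: 36.75
tool_pos: [518.9, 305.7, 29.8]
tcp_rot: [6.6, 89.1, -9.4]
ft_force: [-1.1, -0.9, -0.2]
finger_gap: 53.0
```

Contact is starting. A touch lower, then release.

>>> move_arm --deltas '[[[0.4,0,0],0],[[0.6,0,0],0]]'

```text
time: 37.0
tool_pos: [518.9, 305.7, 29.7]
tcp_rot: [6.3, 89.1, -9.7]
ft_force: [-3.9, -2.4, 7.4]
finger_gap: 52.9
```

>>> move_arm --deltas '[[[0,0,0],0],[[0,0,0],0],[[0,0,0],0],[[0,0,0],0],[[0,0,0],0],[[0,0,0],0]]' --jaw 1

```text
time: 37.75
tool_pos: [518.9, 305.7, 29.7]
tcp_rot: [6.1, 89.1, -10.0]
ft_force: [-0.3, 1.0, 0.5]
finger_gap: 85.4
```

>>> move_arm --deltas '[[[-10,0,0],0],[[-30,0,0],0],[[-55,0,0],0],[[-80,0,0],0],[[-105,0,0],0],[[-125,0,0],0],[[-130,0,0],0]]'

```text
time: 38.62
tool_pos: [518.0, 306.7, 162.5]
tcp_rot: [12.9, 88.9, -3.1]
ft_force: [0.0, -0.7, -0.1]
finger_gap: 85.5
```

```bash
python3 - <<'E'
from h import *
p,d=r.snapshot("side")
for o in lids("side",p,d):print(*o)
E
python3 plan.py 628 -163.7 140 71.2
```

```text
red [637.5   2. ] 27.0
red [562.9   3.3] 27.5
green [ 578.4 -317.2] 24.4
green [ 629.2 -170.5] 24.8
white [589.1 281. ] 29.3
white [516.7 301.1] 27.9
yellow [357.8 107.6] 26.1
purple [384.3 219.3] 26.2
tool x [ 0. -0. -1.] y [0.3 1.  0. ] z [ 1.  -0.3  0. ] phi 74.0
shift [  24.6 -421.5  235.5] turn 2.8 q [ 26.1   9.2  90.7  -0.6  79.2 -47.8] F [ 0.1 -0.8  1.1] gap 85.5 t 38.675
```

Now the green jar.

>>> move_arm --deltas '[[[0,-12,7],0],[[0,-40,22],0.5],[[0,-80,45],1],[[0,-125,70],1.5],[[0,-170,95],2],[[2,-215,120],2.5],[[4,-260,145],2.8],[[8,-305,170],2.8],[[12,-350,196],2.8],[[16,-390,218],2.8],[[22,-415,232],2.8],[[24,-421.5,235.5],2.8]]'

```text
time: 40.17
tool_pos: [626.6, -166.1, 138.5]
tcp_rot: [15.4, 89.1, -3.6]
ft_force: [0.8, 1.1, -0.6]
finger_gap: 85.3
```

```bash
python3 plan.py 628 -163.7 24 71.2
```

```text
tool x [ 0. -0. -1.] y [0.3 0.9 0. ] z [ 0.9 -0.3  0. ] phi 71.0
shift [114.5   2.2  -1.2] turn -0.2 q [-19.5  17.3  83.9   0.2  78.  -90.6] F [ 0.8  1.1 -0.6] gap 85.3 t 40.175
```

>>> move_arm --deltas '[[[15,2.2,-1],0],[[40,2.2,-1],0],[[65,2.2,-1],0],[[90,2.2,-1],0],[[107,2.2,-1],0],[[114.5,2.2,-1],0],[[114.5,2.2,-1],0],[[114.5,2.2,-1],0]]'

```text
time: 41.18
tool_pos: [629.1, -164.0, 25.2]
tcp_rot: [13.7, 89.0, -5.3]
ft_force: [0.1, 0.6, 0.8]
finger_gap: 85.6
```

>>> move_arm --deltas '[[[0,0,0],0],[[0,0,0],0],[[0,0,0],0],[[0,0,0],0],[[0,0,0],0],[[0,0,0],0],[[0,0,0],0],[[0,0,0],0]]' --jaw -1

```text
time: 42.18
tool_pos: [630.0, -164.5, 26.5]
tcp_rot: [11.8, 88.9, -7.2]
ft_force: [-1.2, 0.0, 5.5]
finger_gap: 53.0
```

>>> move_arm --deltas '[[[-8,0,0],0],[[-25,0,0],0],[[-50,0,0],0],[[-75,0,0],0],[[-95,0,0],0],[[-115,0,0],0],[[-125,0,0],0],[[-125,0,0],0]]'

```text
time: 43.18
tool_pos: [628.0, -164.3, 152.3]
tcp_rot: [11.1, 88.8, -7.9]
ft_force: [0.5, -0.1, -2.4]
finger_gap: 52.5
```

```bash
python3 plan.py 506.5 -289.2 145 71.2
```

```text
tool x [ 0. -0. -1.] y [0.3 0.9 0. ] z [ 0.9 -0.3  0. ] phi 71.0
shift [   5.2 -157.7  -74.4] turn -0.2 q [-19.3  16.5  83.3   0.2  79.  -90.4] F [ 0.5 -0.1 -2.4] gap 52.5 t 43.175
```

>>> move_arm --deltas '[[[0,-8,-4],0],[[0,-25,-12],0],[[0,-50,-23],0],[[0,-75,-35],0],[[0,-100,-47],0],[[0,-125,-59],0],[[2,-145,-68],0],[[4,-156,-73],0],[[4,-157.5,-73.5],0],[[4,-157.5,-73.5],0]]'

```text
time: 44.42
tool_pos: [507.7, -289.0, 146.2]
tcp_rot: [11.8, 88.8, -7.2]
ft_force: [-0.3, 0.8, -1.2]
finger_gap: 53.0
```

```bash
python3 plan.py 507 -289.2 33 71.2
python3 - <<'E'
from h import *
p,d=r.snapshot("side");c=p[180:360,180:400];cv2.imwrite("pics/s5.png",cv2.resize(c,None,fx=3,fy=3)[:,:,::-1])
E
```

```text
tool x [ 0. -0. -1.] y [0.3 0.9 0. ] z [ 0.9 -0.3  0. ] phi 71.0
shift [113.2  -0.9  -2.9] turn -0.2 q [ -35.     7.1   94.7    0.6   77.1 -106.2] F [-0.3  0.8 -1.2] gap 53.0 t 44.425
```

View pics/s5.png

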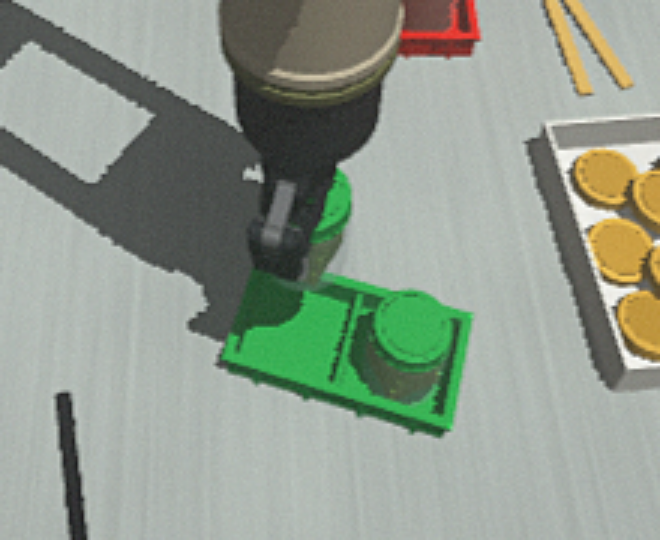

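The green jar is held above the empty left bay (300,320 in the crop); the packed one at (410,340) is undisturbed. Lower it.

>>> move_arm --deltas '[[[8,-0.9,-2.5],0],[[25,-0.9,-2.5],0],[[45,-0.9,-2.5],0],[[65,-0.9,-2.5],0],[[85,-0.9,-2.5],0],[[100,-0.9,-2.5],0],[[109,-0.9,-2.5],0],[[112.5,-0.9,-2.5],0],[[112.5,-0.9,-2.5],0]]'

```text
time: 45.6
tool_pos: [507.8, -289.4, 34.0]
tcp_rot: [11.0, 88.8, -7.9]
ft_force: [0.1, -0.6, -2.5]
finger_gap: 52.9
```

>>> move_arm --deltas '[[[0.6,0,0],0],[[1.2,0,0],0],[[1.8,0,0],0],[[1.8,0,0],0]]'

```text
time: 46.1
tool_pos: [507.8, -289.4, 32.3]
tcp_rot: [10.9, 88.8, -8.0]
ft_force: [0.4, 0.2, -1.0]
finger_gap: 53.0
```

>>> move_arm --deltas '[[[0.6,0,0],0],[[1,0,0],0],[[1,0,0],0]]'

```text
time: 46.48
tool_pos: [507.8, -289.3, 31.2]
tcp_rot: [11.2, 88.8, -7.8]
ft_force: [-0.3, 0.8, -2.5]
finger_gap: 52.6
```

>>> move_arm --deltas '[[[0.6,0,0],0],[[1,0,0],0],[[1,0,0],0]]'

```text
time: 46.85
tool_pos: [508.0, -289.4, 30.5]
tcp_rot: [11.0, 88.8, -7.9]
ft_force: [-1.3, 0.8, 1.9]
finger_gap: 52.8
```

>>> move_arm --deltas '[[[0.3,0,0],0],[[0.3,0,0],0]]'

```text
time: 47.1
tool_pos: [508.0, -289.4, 30.5]
tcp_rot: [10.8, 88.8, -8.2]
ft_force: [-1.9, 1.6, 4.4]
finger_gap: 52.7
```

>>> move_arm --deltas '[[[0,0,0],0],[[0,0,0],0],[[0,0,0],0],[[0,0,0],0],[[0,0,0],0],[[0,0,0],0]]' --jaw 1

```text
time: 47.85
tool_pos: [508.0, -289.4, 30.4]
tcp_rot: [10.7, 88.8, -8.3]
ft_force: [-0.8, 0.3, -0.2]
finger_gap: 85.6
```

>>> move_arm --deltas '[[[-10,0,0],0],[[-30,0,0],0],[[-55,0,0],0],[[-80,0,0],0],[[-110,0,0],0],[[-140,0,0],0],[[-160,0,-30],0],[[-170,0,-70],0],[[-170,0,-100],0],[[-170,0,-100],0]]'

```text
time: 49.1
tool_pos: [409.0, -256.3, 200.1]
tcp_rot: [7.5, 88.6, -11.4]
ft_force: [0.1, -1.1, 0.3]
finger_gap: 85.3
```

```bash
python3 - <<'E'
from h import *
for n in("top","side"):
    p,d=r.snapshot(n)
    for o in lids(n,p,d):print(n,*o)
    cv2.imwrite(f"pics/end_{n}.png",p[:,:,::-1])
print(r.sense()["qd"].round(1))
E
```

```text
top red [561.3   9.1] 26.1
top red [637.    6.4] 26.4
top green [ 508.4 -287.7] 25.9
top green [ 577.8 -315.6] 25.1
top white [517.7 305.8] 25.5
top white [590.3 286.2] 25.9
top yellow [357.5 113.3] 25.3
top purple [384.3 226.2] 25.7
side red [637.4   0.7] 28.3
side red [562.9   3.3] 27.5
side green [ 578.4 -317.2] 24.4
side green [ 508.8 -292.7] 26.5
side white [589.1 280.3] 29.9
side white [516.9 299.8] 28.6
[ 0.3  1.8 -1.1  0.1 -0.4  0. ]
```

View pics/end_side.png

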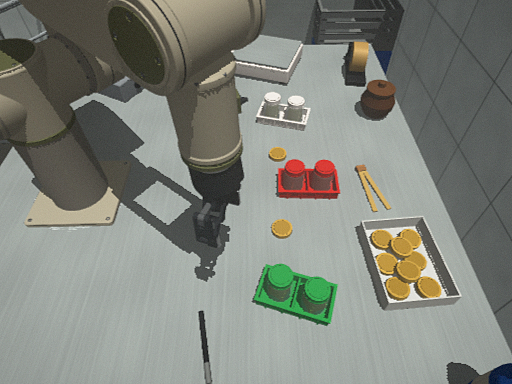

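View pics/end_top.png

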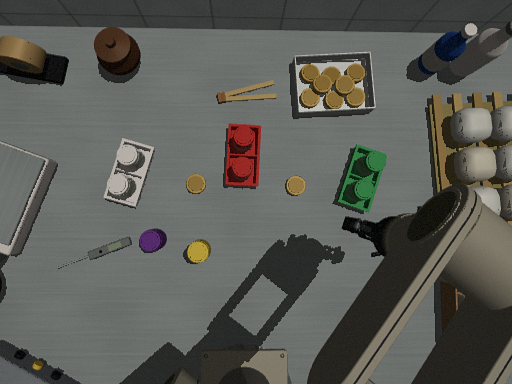

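Both views show every jar upright and centred in a bay of its own colour: white (130,155)/(120,186), red (242,138)/(240,170), green (375,160)/(364,189). The arm is clear.

```bash
python3 -c "
from bench import r
print(r.hand_in())"
```

```text
the job is handed in; nothing more can be done
None
```

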